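Load tube racks into a stopped shaking incubator

ROBOT

A 6-joint arm with a two-finger parallel gripper is mounted at the origin on a cart in front of the work surface, level with it; the furniture and walls round the work are solid. World frame = base frame: x ahead of the robot, y to its left, z up, the work surface at z = 0. Lengths are in mm, angles in rad, forces in N, time in s.
With the tool pointing down it reaches from about 350 to 775 mm from the base axis. Payload 7.3 kg.
Tool frame: the origin (TCP) lies at the very end of the fingers, on their centre line; the grasp point (between the pads) lies 19 mm behind it (bot.grip_point_offset is the distance from the TCP to the grasp point, in mm); z points along the fingers, y is the line along which they close (so a half turn about z gives the same grasp; the last joint's range is limited). The gripper opens to 92 mm and grips with 3 to 60 N. Pads are 19 mm wide; open, the fingers measure 130 mm over their backs; the gripper's body (75 mm by 190 mm) begins 47 mm behind the grasp point.
Start: joints at [0.99, 0.342, 1.524, -0, 1.275, -0.146], TCP at [221.134, 476.177, 226.741] pointing down, gripper open.
Joint ranges: [-2.53, 2.53], [-0.77, 2.02], [0.04, 2.7], [-1, 4.14], [0.28, 2.66], [-3.11, 3.11]. Speed limits (rad/s): [2.57, 2.57, 3.14, 3.14, 3.14, 3.14].

INTERFACE

Orientations are given as [roll, pitch, yaw] about the fixed x, y, z axes, in that order (R = Rz(yaw) Ry(pitch) Rx(roll)).
In Python, from plant import bot gives the robot as it stands. The module is installed in compiled form; this text tells all that it offers.
- The arm moves only by the shell command python3 -m jog 'ROWS' [OPENING]. ROWS is JSON, a list of rows, each a list of 6 numbers: the shift along the tool's x, y, z in mm, then the turn, a rotation vector about the tool's x, y, z in rad. In form: [[dx, dy, dz, rx, ry, rz], ...]. A call has 1 to 12 rows; each row shifts and turns the commanded pose from where the row before left it, along the tool's axes as they then stand; what a row does not reach is not made up. A row lasts 1/10 s, in which the tool goes at most 50 mm and 8.59 degrees, less where a joint would pass 70% of its speed; a pose out of reach is approached as far as the arm can. A call with a gripper value outside its range is refused whole. OPENING is the opening in per cent of the stroke, from 0 (shut) to 100 (fully open), set as the call begins (- or left out, the last holds). The fingers move at their own pace and stop on an object; the grip force is fixed at half the most. Time passes only in rows, so rows that do not move let the fingers close. It gives the time, the measured TCP pose, the force, the opening and the grip force at its end, in the units of the state.
- bot.get_obs(): the state, without advancing time (a new reading comes with each control period).
- bot.capture(name): name is "side" or "top"; returns the picture (384x512x3 uint8, red, green, blue); there is no depth.
- bot.camera_model(name): a dict with "fx", "fy", "cx", "cy" (pixels), "position" and "orientation" of the camera in the world. Camera axes: x right, y down, z forward; pixel columns grow to the right and rows downward; lengths in mm; the calibration is good to about 2 mm. A picture is of the moment at which its call begins. camera_model takes no time and is no camera call.
- bot.close_job(): hands the job in; it is judged then, once.
Trained networks look in the newest picture that a camera, given by its name, has taken for a name from the list of things; names that differ only in an ending like _2 or _b are one class to them, and where a whole thing is asked for, a point or a joint stands for the part that bears it (a point fixed in the world has none). Each returns a list of dicts, best first, with "p" (0 to 1); they miss things now and then, are a little off and sometimes report something else, mostly with a low value. They report only what shows in the picture. A call takes as long as a camera call. They do not tell look-alikes from the thing itself.
- bot.outline_of(target, camera): "mask" (384x512 bool, what is visible of it) and "pixel" ([column, row] in pixels, amid what is visible of it).
The state is a dict: "time": time; "joint_positions": joint angles; "dq": joint speeds; "tau": joint torques, N m; "tool_pos": TCP position; "tcp_rot": TCP orientation; "contact_force": force on the tool from outside, world axes, zero at the start; "moment": the same for the moment, N m; "grip_width": finger opening in mm; "finger_force": force on a finger pad.
Only numpy, scipy, OpenCV 4.12 (cv2) and the standard library are available. Lean on these libraries where they do the work, as an engineer would, in place of code of your own. Each camera call takes 0.05 s, during which the arm holds its last target. There are 200 camera calls.

TASK

Load the shaking incubator: first push its mushroom stop button down and let it spring back, then pull the clear drop-front door all the way down by its bar and stand every empty tube rack from the free bench at the robot's left (two or three; the racks holding tubes far back stay) upright on the platform inside. Push the door fully up shut again, and only then turn the mushroom cap clockwise as far as it goes to reset the machine. Leave the pen cup and the white box where they are.

Things in the scene. Friction and masses are not known exactly. Their poses are not given: they have to be found in the camera images.
- incubator: White bench-top shaking incubator, fixed, 280 mm deep and wide, 140 high. Origin on the bench under the middle of its front hinge line; x points into the machine (front faces -x), y along its width, z up. Bay: x 0 to 150 mm, y -134 to 134 mm between side walls up to z 135 mm, floor z 25 mm; the housing (x 150 to 280) closes it behind. Door open, the bay is free from above and front
- platform (a point): Centre of the bay's rubber floor, at x 75, y 0, z 25 mm in the incubator's frame
- door (a joint): Angle of the clear L-shaped door (112 mm high front panel and 143 mm deep hood over the bay in one piece): 0 shut, 1.57 fully open. It swings to the incubator's front (-x) and down until the front panel lies level before the bay and the hood stands upright at its far end, its edge 175 mm above the bench. Stiff hinge (0.55 N m): it stays where it is left; about 5 N at the bar moves it
- door_hinge (a point): Point on the door's hinge line, mid-width: 30 mm above the incubator's origin; the hinge line runs along the incubator's y axis
- door_bar (a point): Middle of the door's round steel pull bar: 12 mm thick, 162 mm long along the incubator's y, 47 mm off the hood's outer face on posts 75 mm either side of its middle. Shut, it lies 128 mm behind (+x) and 159 mm above the hinge line, 189 mm above the bench; fully open, 159 mm before (-x) the hinge line and 158 mm above the bench. It turns with the door about the hinge line
- stop_cap (a point): Middle of the round red mushroom cap of the stop button on the housing's top (at x 215, y 40 mm in the incubator's frame). Cap 42 mm in diameter, 25 mm tall, its top 12 mm above this point; its axis is upright. The 62 mm square button housing has its top 30 mm below this point
- stop_press (a joint): How far the mushroom is pressed down: 0 up, 0.008 m fully down; a spring (about 4.5 N fully down) brings it back up
- stop_turn (a joint): How far the mushroom cap is turned clockwise seen from above, in rad: starts between 0 and 0.2, stop at 1.3 (reset). Friction 0.04 N m holds it where it is left
- rack_a_mid (a point): Centre of an empty green tube rack, loose, 64 x 58 x 92 mm (its x, y, z), 46 mm above its underside, 0.15 kg. Plain side walls at y = -29 and +29 mm: grasp across y. May be absent
- rack_b_mid (a point): Centre of an empty yellow tube rack, loose, 64 x 62 x 88 mm, 44 mm above its underside, 0.15 kg. Plain side walls at y = -31 and +31 mm: grasp across y. May be absent
- rack_c_mid (a point): Centre of another empty green tube rack like the first, 64 x 58 x 92 mm, 46 mm above its underside, 0.15 kg. May be absent
- pens: Black mesh pen cup with markers, 75 mm wide, 152 mm tall, standing by; origin under its centre. To be left alone
- white_box: White sample box, 162 x 112 x 53 mm, standing by; origin under its centre. To be left alone
There are look-alikes about, which are no part of the job. What is shaped like the part that bears rack_a_mid but purple or red is not meant. Leave any red look-alike of the part that bears rack_c_mid alone.

How it is judged (in metres and radians):
On the way, in this order (a step that is already met when the one before it is completed fails the run):
1. the mushroom stop is pressed down (5 mm or more) (value of joint stop_press above 0.005 m), for 0.05 s.
2. the door is pulled all the way down (1.4 rad or more) (value of joint door above 1.4 rad), for 0.2 s.
3. every rack present stands upright on the platform in the bay (angle between each of rack_a_mid, rack_b_mid, rack_c_mid's own z axis and vertical below 0.12 rad and x of rack_a_mid in the frame of incubator between 0.018 and 0.135 m and y of rack_a_mid in the frame of incubator between -0.122 and 0.122 m and z of rack_a_mid in the frame of incubator between 0.055 and 0.085 m and x of rack_b_mid in the frame of incubator between 0.018 and 0.135 m and y of rack_b_mid in the frame of incubator between -0.122 and 0.122 m and z of rack_b_mid in the frame of incubator between 0.055 and 0.085 m and x of rack_c_mid in the frame of incubator between 0.018 and 0.135 m and y of rack_c_mid in the frame of incubator between -0.122 and 0.122 m and z of rack_c_mid in the frame of incubator between 0.055 and 0.085 m), for 0.2 s.
4. the door is shut (under 0.06 rad) with the racks inside (all of step 3 and value of joint door below 0.06 rad), for 0.2 s.
5. the mushroom cap is turned clockwise to its stop (1.1 rad or more) (value of joint stop_turn above 1.1 rad), for 0.2 s.
At the end, for the whole second after the job is handed in: Every rack present stands upright (within 0.12 rad) and at rest on the platform inside the bay, the door is shut (under 0.06 rad), the mushroom cap is turned clockwise to its stop (over 1.1 rad) and is up (pressed less than 2 mm) (all of step 4 and value of joint stop_turn above 1.1 rad and value of joint stop_press below 0.002 m and linear speed of each of rack_a, rack_b, rack_c below 0.02 m/s); the robot touches nothing.
It fails at once if the pen cup or the white box is shifted more than 30 mm (distance of any of pens, white_box from where it was at the start of the episode above 0.03 m).
Of rack_a, rack_b, rack_c only 2 to 3 are there at a start; the rules pass over those that are not, and their reading is None.
At some moment in a run one of rack_a, rack_b, rack_c may be knocked a few centimetres aside while the robot is not near it.
It also fails if it takes over 210 s, if anything falls off the work surface, if the arm or the gripper's body presses on something with over 40 N, if the wrist force passes 120 N, or if a joint passes its speed limit or range.

## Working session

There is one attempt and no reset: what is moved stays moved. The work goes in short steps, Python scripts to look and compute and a shell command to move; the robot and the scene stay as the last step left them, time stands still between calls to the robot, and variables do not carry over. Pictures are saved under pics/ and viewed, at most 14 in all, crops included, and the job is handed in when it is done.

```bash
mkdir -p pics
cat > h.py <<'E'
import numpy as np,cv2
from scipy.spatial.transform import Rotation as R
from plant import bot
def cam(n):
    m=bot.camera_model(n); o=np.array(m['orientation'],float)
    Rm=o if o.shape==(3,3) else R.from_euler('xyz',o).as_matrix()
    return m,Rm,np.array(m['position'],float)
def ray(n,px):
    m,Rm,p=cam(n); d=Rm@np.array([(px[0]-m['cx'])/m['fx'],(px[1]-m['cy'])/m['fy'],1]); return p,d
def atz(n,px,z):
    p,d=ray(n,px); return p+d*(z-p[2])/d[2]
def proj(n,X):
    m,Rm,p=cam(n); c=Rm.T@(np.array(X,float)-p); return np.array([m['cx']+m['fx']*c[0]/c[2],m['cy']+m['fy']*c[1]/c[2]])
def shot(n,f,crop=None,s=1):
    im=bot.capture(n)
    save(im,f,crop,s); return im
def save(im,f,crop=None,s=1):
    if crop: im=im[crop[1]:crop[3],crop[0]:crop[2]]
    im=cv2.resize(im,None,fx=s,fy=s,interpolation=cv2.INTER_CUBIC)
    cv2.imwrite('pics/'+f,im[:,:,::-1])
E
python3 - <<'E'
from h import *
for n in('side','top'):
    m=bot.camera_model(n);print(m)
a=shot('side','a.png');b=shot('top','b.png')
np.save('side0.npy',a);np.save('top0.npy',b)
save(np.hstack([a,b]),'ab.png',None,0.78)
o=bot.get_obs();print(o['tool_pos'],o['tcp_rot'],o['time'])
for t in('incubator','door','stop_cap','rack_a_mid','rack_b_mid','pens','white_box'):
  for n in('side','top'):
    print(t,n,[(np.round(d['pixel']).tolist(),round(d['p'],2),int(d['mask'].sum())) for d in bot.outline_of(t,n)])
E
```

```text
{'fx': 402.9186227064638, 'fy': 402.9186227064638, 'cx': 255.3843025448354, 'cy': 187.82197244159687, 'position': array([-186.82197399, -420.48159879, 1201.84036946]), 'orientation': array([-2.49438959,  0.00864212, -0.9848008 ])}
{'fx': 423.9081054221632, 'fy': 423.9081054221632, 'cx': 252.05022220224282, 'cy': 194.83593473744892, 'position': array([ 148.22248358,   65.9650462 , 1776.76015695]), 'orientation': array([-2.93500263e+00,  8.62075615e-04, -1.68040450e+00])}
[220.94390855 475.87032688 226.13611099] [-3.14027736e+00 -1.85524863e-04  2.70678858e+00] 0.1
incubator side [([328.0, 234.0], 0.74, 3967), ([346.0, 259.0], 0.57, 10112)]
incubator top [([340.0, 201.0], 0.76, 5523), ([362.0, 180.0], 0.29, 126)]
door side [([328.0, 243.0], 0.79, 4054)]
door top [([325.0, 199.0], 0.85, 3004), ([140.0, 182.0], 0.4, 1112)]
stop_cap side [([384.0, 239.0], 0.67, 159)]
stop_cap top [([363.0, 182.0], 0.64, 122)]
rack_a_mid side [([168.0, 174.0], 0.95, 492), ([201.0, 178.0], 0.94, 548), ([180.0, 202.0], 0.83, 589)]
rack_a_mid top [([199.0, 210.0], 0.87, 302), ([171.0, 229.0], 0.63, 326), ([201.0, 243.0], 0.59, 246)]
rack_b_mid side []
rack_b_mid top []
pens side [([220.0, 142.0], 0.64, 564)]
pens top [([185.0, 172.0], 0.94, 375)]
white_box side [([184.0, 131.0], 0.67, 1172)]
white_box top [([142.0, 180.0], 0.95, 1073)]
```

View pics/a.png

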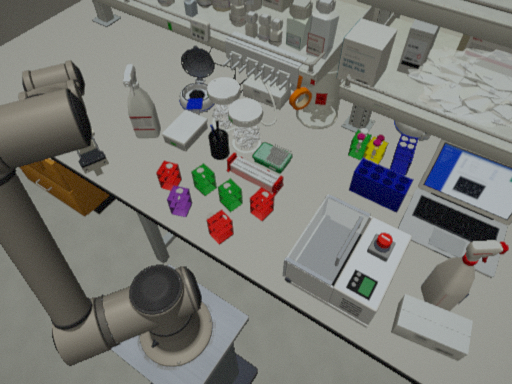

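View pics/b.png

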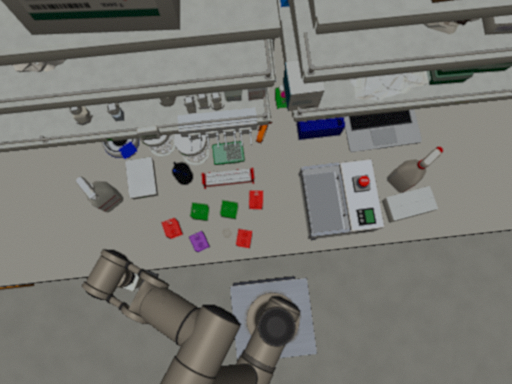

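The side view shows the candidates for the racks. The green ones are at (203,179) and (230,194), the reds at (169,175), (220,227) and (262,203), and the purple at (180,201). The tube-holding green and yellow racks are far back at (360,145) and (376,150). There is no empty yellow rack. By the description I want the two greens. The incubator is at (346,259) side, its red cap at (384,240), and its front faces world +y.

Run:
```python
from h import *
a=np.load('side0.npy');b=np.load('top0.npy')
def c(im,x,y,w,h,s): return cv2.resize(im[y:y+h,x:x+w],None,fx=s,fy=s,interpolation=cv2.INTER_CUBIC)
im=np.vstack([c(a,270,190,150,140,4)[:, :],]);cv2.imwrite('pics/c.png',im[:,:,::-1])
i1=c(b,295,150,100,100,4);i2=c(a,150,150,100,100,4)
cv2.imwrite('pics/d.png',np.hstack([i1,i2])[:,:,::-1])
for n,im in(('side',a),('top',b)):
    hsv=cv2.cvtColor(im,cv2.COLOR_RGB2HSV)
    m=((hsv[:,:,0]>50)&(hsv[:,:,0]<75)&(hsv[:,:,1]>170)&(hsv[:,:,2]>60)).astype(np.uint8)
    k,l,st,ce=cv2.connectedComponentsWithStats(m)
    for i in range(1,k):
        if st[i,4]>60:print(n,st[i],ce[i].round(1),atz(n,ce[i],60).round())
```

```text
side [349 131  22  28 233] [358.5 146.6] [ 909. -156.   60.]
side [192 165  24  30 396] [204.2 180.3] [454. 238.  60.]
side [219 180  22  31 416] [230.3 195.7] [450. 120.  60.]
top [276  88  11  20 106] [279.5  99.4] [ 914. -137.   60.]
top [221 201  16  17 215] [228.7 209.2] [457. 130.  60.]
top [191 204  17  16 218] [199.5 211.3] [461. 250.  60.]
```

View pics/c.png

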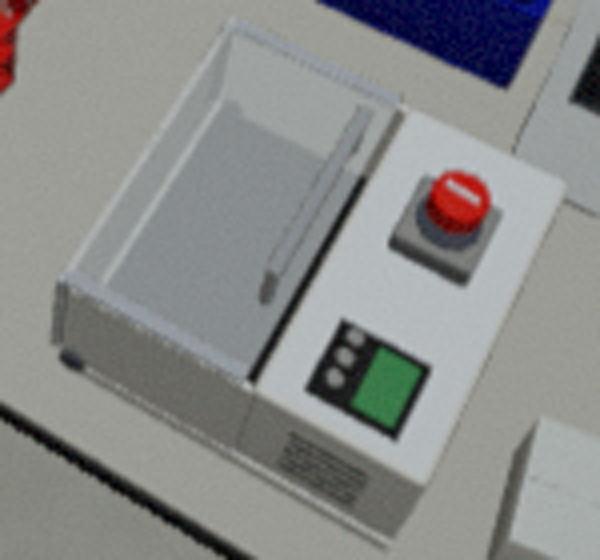

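View pics/d.png

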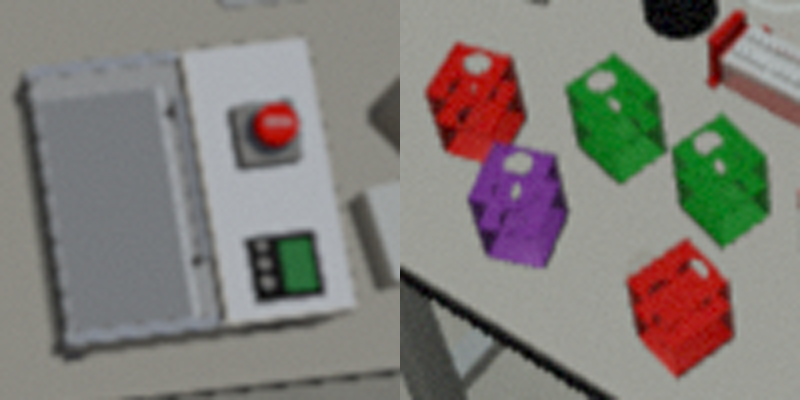

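```bash
cat > fit.py <<'E'
from h import *
from scipy.optimize import least_squares,minimize
def boxmask(n,x,y,yaw,dims,z0):
    c=np.array([[sx*dims[0]/2,sy*dims[1]/2,sz] for sx in(-1,1) for sy in(-1,1) for sz in(0,dims[2])])
    P=c@R.from_euler('z',yaw).as_matrix().T+[x,y,z0]
    q=np.array([proj(n,p) for p in P])*8
    m=np.zeros((384*2,512*2),np.uint8)
    cv2.fillConvexPoly(m,cv2.convexHull(np.round((q+4)*2/8*16).astype(np.int32)),1,shift=4)
    return m>0
def fitbox(masks,x0,y0,dims,z0=0):
    big={n:cv2.resize(m.astype(np.uint8),None,fx=2,fy=2,interpolation=cv2.INTER_NEAREST)>0 for n,m in masks.items()}
    def cost(p):
        s=0
        for n,m in big.items():
            b=boxmask(n,p[0],p[1],p[2]/50,dims,z0); s+=1-(b&m).sum()/(b|m).sum()
        return s
    best=None
    for yaw in np.arange(0,np.pi,np.pi/12):
        r=minimize(cost,[x0,y0,yaw*50],method='Nelder-Mead',options=dict(initial_simplex=[[x0,y0,yaw*50],[x0+8,y0,yaw*50],[x0,y0+8,yaw*50],[x0,y0,yaw*50+8]],maxiter=90))
        print(r.x[:2].round(1),round(np.degrees(r.x[2]/50),1),round(r.fun,3))
def green(im):
    hsv=cv2.cvtColor(im,cv2.COLOR_RGB2HSV)
    m=((hsv[:,:,0]>50)&(hsv[:,:,0]<75)&(hsv[:,:,1]>150)&(hsv[:,:,2]>45)).astype(np.uint8)
    return cv2.morphologyEx(m,cv2.MORPH_CLOSE,np.ones((5,5)))
def comp(m,px,r=20):
    k,l=cv2.connectedComponents(m); i=l[int(px[1])-4:int(px[1])+5,int(px[0])-4:int(px[0])+5]
    i=i[i>0]; return l==np.bincount(i).argmax()
E
python3 - <<'E'
from fit import *
a=np.load('side0.npy');b=np.load('top0.npy')
s=lambda x,y:(270+x/4,190+y/4); t=lambda x,y:(295+x/4,150+y/4)
L=[('side',s(402,105),(150,140,140)),('side',s(565,185),(280,140,140)),('side',s(422,485),(280,-140,140)),('side',s(257,385),(150,-140,140)),
('top',t(180,55),(150,140,140)),('top',t(303,40),(280,140,140)),('top',t(353,308),(280,-140,140)),('top',t(222,322),(150,-140,140))]
def f(p,full=False):
    M=R.from_euler('z',p[2]).as_matrix(); e=[]
    for n,px,X in L: e.append(proj(n,M@np.array(X,float)+[p[0],p[1],0])-px)
    return np.array(e) if full else np.ravel(e)
r=least_squares(f,[400,-150,-1.57]);print(r.x,np.degrees(r.x[2]));print(f(r.x,1).round(1))
M=R.from_euler('z',r.x[2]).as_matrix()
# cap centre top
ps,ds=ray('side',s(462,187));pt,dt=ray('top',t(276,124))
for z in(190,200,210):print(z,atz('side',s(462,187),z).round(1),atz('top',t(276,124),z).round(1))
print('cap pred',M@[215,40,0]+[r.x[0],r.x[1],0])
ga,gb=green(a),green(b)
for ps,pt,x,y in(((204,180),(199,211),455,245),((230,196),(229,209),452,127)):
    fitbox({'side':comp(ga,ps),'top':comp(gb,pt)},x,y,(64,58,92));print()
save(a,'e.png',(185,155,265,220),8)
E
```

```text
[ 441.70130327 -185.11363293   -1.55583045] -89.14251813665648
[[ 0.7 -0.5]
 [ 0.3 -1.1]
 [-0.2  0.7]
 [-2.9  0.9]
 [-0.6 -1.6]
 [ 0.6 -1.7]
 [ 1.2  0.1]
 [ 0.9  0.7]]
190 [ 503.5 -400.7  190. ] [ 485.8 -403.4  190. ]
200 [ 496.6 -400.9  200. ] [ 483.7 -400.5  200. ]
210 [ 489.8 -401.1  210. ] [ 481.5 -397.5  210. ]
cap pred [ 484.91436828 -399.49094286    0.        ]
[464.3 252.4] -23.0 0.857Traceback (most recent call last):
  File "<stdin>", line 18, in <module>
  File "fit.py", line 19, in fitbox
    r=minimize(cost,[x0,y0,yaw*50],method='Nelder-Mead',options=dict(initial_simplex=[[x0,y0,yaw*50],[x0+8,y0,yaw*50],[x0,y0+8,yaw*50],[x0,y0,yaw*50+8]],maxiter=90))
    res = _minimize_neldermead(fun, x0, args, callback, bounds=bounds,
                               **options)
    fxr = func(xr)
    fx = function(np.copy(x), *(wrapper_args + args))
  File "fit.py", line 15, in cost
    b=boxmask(n,p[0],p[1],p[2]/50,dims,z0); s+=1-(b&m).sum()/(b|m).sum()
  File "fit.py", line 6, in boxmask
    q=np.array([proj(n,p) for p in P])*8
                ~~~~^^^^^
  File "h.py", line 13, in proj
    m,Rm,p=cam(n); c=Rm.T@(np.array(X,float)-p); return np.array([m['cx']+m['fx']*c[0]/c[2],m['cy']+m['fy']*c[1]/c[2]])
           ~~~^^^
  File "h.py", line 5, in cam
    m=bot.camera_model(n); o=np.array(m['orientation'],float)
ValueError: time passes only in moves, steps and waits
```

```bash
python3 - <<'E'
s=open('h.py').read().replace("def cam(n):","import functools\n@functools.lru_cache\ndef cam(n):");open('h.py','w').write(s)
s=open('fit.py').read().replace("*8\n","\n").replace("(q+4)*2/8*16","(q*2+.5)*16");open('fit.py','w').write(s)
E
python3 - <<'E'
from fit import *
a=np.load('side0.npy');b=np.load('top0.npy')
save(a,'e.png',(185,155,265,220),8)
s=lambda x,y:(270+x/4,190+y/4); t=lambda x,y:(295+x/4,150+y/4)
def f(p): return np.ravel([proj('side',p)-s(462,187),proj('top',p)-t(276,124)])
r=least_squares(f,[485,-400,205]);print('cap',r.x,r.fun)
ga,gb=green(a),green(b)
for ps,pt,x,y in(((204,180),(199,211),455,245),((230,196),(229,209),452,127)):
    fitbox({'side':comp(ga,ps),'top':comp(gb,pt)},x,y,(64,58,92));print()
E
```

```text
cap [ 482.99294579 -399.40024286  217.04857907] [-0.88948165  0.21369357  0.91476057 -0.86343562]
[459.7 252.5] -6.8 0.867
[464.  252.5] -4.5 0.863
[461.1 252.3] -24.6 0.86
[463.  250.4] 63.3 0.842
[463.2 251.7] 63.3 0.845
[463.9 250.6] 64.5 0.844
[464.5 251.6] 67.6 0.849
[463.5 253.9] 66.7 0.853
[464.2 252.1] 147.2 0.855
[464.4 250.4] 155.2 0.852
[462.7 251.8] 152.7 0.857
[464.  252.8] 174.1 0.864

[459.4 130.4] -8.5 0.82
[459.  128.8] -14.9 0.824
[462.7 129.3] -10.2 0.824
[456.1 127.9] 70.8 0.828
[459.9 130.3] 90.1 0.816
[457.9 130.1] 78.8 0.826
[457.4 130.2] 84.0 0.816
[458.3 128.9] 85.3 0.818
[461.1 132.6] 84.1 0.813
[457.5 129.5] 166.4 0.824
[459.3 130.7] 171.1 0.821
[454.9 131.2] 165.2 0.823
```

View pics/e.png

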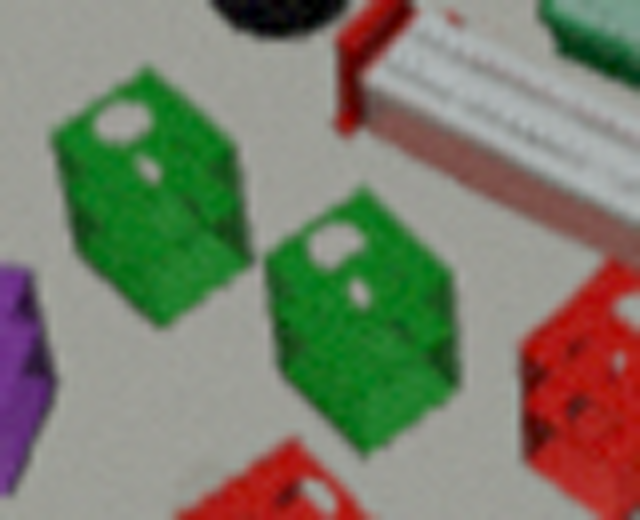

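Run:
```python
from fit import *
a=np.load('side0.npy');b=np.load('top0.npy')
ga,gb=green(a),green(b)
print(ga.sum(),comp(ga,(204,180)).sum(),comp(gb,(199,211)).sum())
out=[]
for n,im,px in(('side',a,(217,187)),('top',b,(214,210))):
    x0,y0=px[0]-32,px[1]-25;o=cv2.resize(im[y0:y0+50,x0:x0+64],None,fx=6,fy=6,interpolation=cv2.INTER_CUBIC).copy()
    for x,y,yaw in((455,245,65),(454,127,84)):
        c=np.array([[sx*32,sy*29,sz] for sz in(0,92) for sx,sy in((-1,-1),(1,-1),(1,1),(-1,1))],float)@R.from_euler('z',yaw,degrees=True).as_matrix().T+[x,y,0]
        q=np.array([proj(n,p) for p in c]);print(n,q.round(1).tolist())
        q=np.round((q-[x0,y0]+.5)*6).astype(int)
        cv2.polylines(o,[q[:4]],1,(0,0,0));cv2.polylines(o,[q[4:]],1,(255,255,0))
    out.append(o)
cv2.imwrite('pics/f.png',np.hstack(out)[:,:,::-1])
```

```text
1293 907 237
side [[215.6, 191.9], [207.7, 180.3], [194.0, 186.7], [201.7, 198.5], [213.4, 176.4], [205.1, 164.6], [190.6, 171.2], [198.6, 183.2]]
side [[242.1, 203.2], [229.0, 194.2], [218.3, 204.2], [231.5, 213.5], [241.2, 187.9], [227.4, 178.8], [216.2, 189.0], [230.0, 198.5]]
top [[212.0, 210.9], [197.8, 206.2], [193.1, 218.9], [207.3, 223.8], [209.8, 207.1], [194.9, 202.1], [189.9, 215.5], [204.9, 220.6]]
top [[237.8, 205.4], [222.8, 205.5], [222.6, 219.0], [237.8, 218.9], [237.0, 201.3], [221.2, 201.4], [221.1, 215.5], [237.0, 215.5]]
```

View pics/f.png

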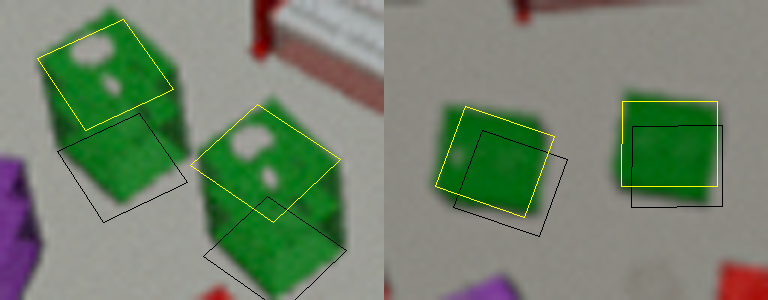

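Run:
```python
s=open('fit.py').read()
s=s.replace("    return cv2.morphologyEx(m,cv2.MORPH_CLOSE,np.ones((5,5)))","    return m").replace("return l==np.bincount(i).argmax()","m=(l==np.bincount(i).argmax()).astype(np.uint8); c,_=cv2.findContours(m,0,1); cv2.fillPoly(m,[cv2.convexHull(np.vstack(c))],1); return m>0")
open('fit.py','w').write(s)
from fit import *
a=np.load('side0.npy');b=np.load('top0.npy')
ga,gb=green(a),green(b)
for ps,pt,x,y in(((204,180),(199,211),455,245),((230,196),(229,209),452,127)):
    A,B=comp(ga,ps),comp(gb,pt);print(A.sum(),B.sum())
    fitbox({'side':A,'top':B},x,y,(64,58,92));print()
def c(x,y):
    o=cv2.resize(a[y:y+40,x:x+32],None,fx=12,fy=12,interpolation=cv2.INTER_CUBIC).astype(float)
    return np.clip((o/255)**.5*255,0,255).astype(np.uint8)
cv2.imwrite('pics/g.png',np.hstack([c(214,174),c(204,205)])[:,:,::-1])
```

```text
499 251
[464.2 251. ] -28.9 0.376
[463.3 251.3] -29.2 0.375
[464.2 251.5] -28.2 0.378
[463.6 249.8] 65.8 0.351
[463.7 250.2] 64.0 0.354
[464.6 252.3] 65.5 0.355
[464.3 251.4] 65.1 0.358
[465.2 252.3] 65.0 0.359
[463.6 251.4] 67.0 0.357
[463.4 251.2] 150.6 0.376
[463.6 250.3] 147.3 0.38
[464.3 251.3] 150.4 0.376

510 239
[461. 130.] -8.5 0.411
[460.3 130.2] -13.1 0.41
[458.  130.4] -17.7 0.412
[459.4 128.5] 62.5 0.386
[459.2 129.5] 64.5 0.381
[459.3 128.5] 62.3 0.387
[457.9 130.5] 79.0 0.409
[460.5 130.4] 85.3 0.398
[460.7 129.5] 110.8 0.462
[459.2 129.2] 146.9 0.407
[458.  129.8] 152.1 0.411
[459.2 129.5] 159.7 0.409
```

View pics/g.png

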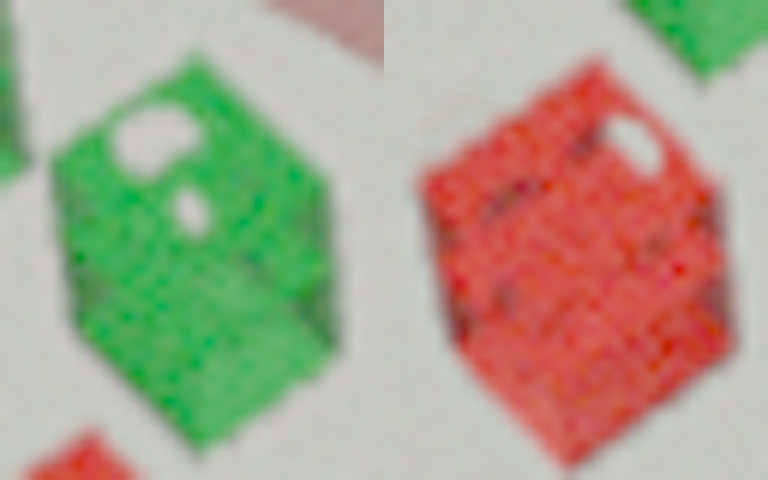

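```bash
cat > fit2.py <<'E'
from h import *
from scipy.optimize import minimize
S=4
def soft(im,px,r=24,thr=.5):
    x0,y0=int(px[0])-r,int(px[1])-r
    c=im[y0:y0+2*r,x0:x0+2*r].astype(float); e=c[:,:,1]-np.maximum(c[:,:,0],c[:,:,2])
    e=cv2.resize(cv2.GaussianBlur(e,(0,0),.6),None,fx=S,fy=S,interpolation=cv2.INTER_CUBIC)
    m=(e>thr*np.percentile(e[r*S-20:r*S+20,r*S-20:r*S+20],50)).astype(np.uint8)
    k,l,st,_=cv2.connectedComponentsWithStats(m); l0=l[r*S-8:r*S+8,r*S-8:r*S+8]; i=np.bincount(l0[l0>0]).argmax()
    m=(l==i).astype(np.uint8); cs,_=cv2.findContours(m,0,1); cv2.fillPoly(m,[cv2.convexHull(np.vstack(cs))],1)
    return m>0,(x0,y0)
def bm(n,x,y,yaw,d,z0,o,shape):
    c=np.array([[sx*d[0]/2,sy*d[1]/2,sz] for sx in(-1,1) for sy in(-1,1) for sz in(0,d[2])])@R.from_euler('z',yaw).as_matrix().T+[x,y,z0]
    q=(np.array([proj(n,p) for p in c])-o+.5)*S-.5
    m=np.zeros(shape,np.uint8); cv2.fillConvexPoly(m,cv2.convexHull(np.round(q*16).astype(np.int32)),1,shift=4); return m>0
def fit(ims,pxs,x0,y0,d=(64,58,92),z0=0):
    T={n:soft(ims[n],pxs[n]) for n in ims}; res=[]
    def cost(p):
        s=0
        for n,(m,o) in T.items():
            # separate per-camera pixel offset allows for calibration error: align centroids
            b=bm(n,p[0],p[1],p[2]/50,d,z0,np.array(o),m.shape); s+=1-(b&m).sum()/(b|m).sum()
        return s
    for yaw in np.radians(np.arange(-45,135,18)):
        i=np.array([x0,y0,yaw*50]); r=minimize(cost,i,method='Nelder-Mead',options=dict(initial_simplex=[i,i+[6,0,0],i+[0,6,0],i+[0,0,10]],maxiter=70))
        res.append((round(r.fun,3),r.x[:2].round(1).tolist(),round(float(np.degrees(r.x[2]/50)),1)))
    for n,(m,o) in T.items():
        cs,_=cv2.findContours(m.astype(np.uint8),0,1); print(n,m.sum()/S/S,cv2.minAreaRect(cs[0]))
    return sorted(res)
E
python3 - <<'E'
from fit2 import *
I={'side':np.load('side0.npy'),'top':np.load('top0.npy')}
for ps,pt,x,y in(((204,180),(199,211),455,245),((230,196),(229,209),452,127)):
    for c in (('side','top'),('top',)):
        for r in fit({k:I[k] for k in c},{'side':ps,'top':pt},x,y)[:5]:print(r)
E
```

```text
side 513.75 ((97.41275024414062, 93.66108703613281), (111.49746704101562, 91.67205810546875), 55.00798034667969)
top 265.875 ((98.80999755859375, 97.82999420166016), (70.85209655761719, 63.922454833984375), 8.13010311126709)
(np.float64(0.253), [463.7, 251.0], 65.7)
(np.float64(0.254), [463.9, 251.2], 65.6)
(np.float64(0.255), [463.8, 250.4], 67.2)
(np.float64(0.256), [463.6, 250.1], 67.1)
(np.float64(0.258), [464.1, 250.8], 67.3)
top 265.875 ((98.80999755859375, 97.82999420166016), (70.85209655761719, 63.922454833984375), 8.13010311126709)
(np.float64(0.16), [462.9, 252.0], 68.8)
(np.float64(0.161), [463.1, 250.4], 68.0)
(np.float64(0.163), [464.8, 249.7], 72.0)
(np.float64(0.164), [462.9, 253.1], 83.8)
(np.float64(0.164), [464.1, 253.0], 71.7)
side 536.875 ((98.0, 91.49999237060547), (112.42997741699219, 94.0451889038086), 45.0)
top 252.4375 ((96.16215515136719, 97.52703094482422), (65.5951919555664, 64.44440460205078), 9.462322235107422)
(np.float64(0.269), [459.5, 129.1], 66.3)
(np.float64(0.272), [459.5, 129.5], 65.1)
(np.float64(0.272), [460.1, 129.1], 65.7)
(np.float64(0.272), [460.2, 129.1], 65.7)
(np.float64(0.276), [459.7, 128.1], 66.0)
top 252.4375 ((96.16215515136719, 97.52703094482422), (65.5951919555664, 64.44440460205078), 9.462322235107422)
(np.float64(0.148), [458.6, 130.0], 83.4)
(np.float64(0.153), [458.0, 130.2], 82.4)
(np.float64(0.155), [457.5, 129.9], 81.8)
(np.float64(0.155), [458.6, 130.0], 81.8)
(np.float64(0.157), [458.0, 129.8], 80.6)
```

The close crop confirms both targets are green racks, at about (463,251) and (459,129) with the long side at roughly 70° yaw. The incubator origin is at about (442,-185) with yaw -89°, and the cap top is at about (484,-399,~215). I'll turn the tool to yaw 90°, so that tool x is world Y and tool y is world X, and go over the cap.

```bash
python3 -m jog '[[0,0,-10,0,0,0.142],[0,0,-10,0,0,0.142],[0,0,-10,0,0,0.142],[0,0,-10,0,0,0.142],[0,0,-10,0,0,0.142],[0,0,-10,0,0,0.142],[0,0,-10,0,0,0.142],[0,0,-10,0,0,0.142]]' 0
python3 -m jog '[[-30,25,0,0,0,0],[-40,25,0,0,0,0],[-40,25,0,0,0,0],[-40,25,0,0,0,0],[-40,25,0,0,0,0],[-40,25,0,0,0,0],[-40,25,0,0,0,0],[-40,25,0,0,0,0],[-40,20,0,0,0,0],[-40,10,0,0,0,0],[-40,10,0,0,0,0],[-40,0,0,0,0,0]]'
python3 -m jog '[[-40,0,0,0,0,0],[-40,0,0,0,0,0],[-40,0,0,0,0,0],[-40,0,0,0,0,0],[-40,5,0,0,0,0],[-40,5,0,0,0,0],[-40,5,0,0,0,0],[-40,5,0,0,0,0],[-40,5,0,0,0,0],[-20,0,0,0,0,0],[0,0,0,0,0,0]]'
```

```text
time: 1.6
tool_pos: [221.1, 476.1, 307.2]
tcp_rot: [-3.142, -0.0, 1.565]
contact_force: [0.1, 0.1, 0.3]
grip_width: 32.6
finger_force: 0.0
time: 2.8
tool_pos: [461.8, 4.3, 306.6]
tcp_rot: [3.141, 0.0, 1.571]
contact_force: [-0.1, 0.7, -1.3]
grip_width: 0.5
finger_force: 0.0
time: 3.9
tool_pos: [485.5, -376.5, 305.4]
tcp_rot: [-3.14, -0.0, 1.568]
contact_force: [0.2, 0.6, -0.4]
grip_width: 0.5
finger_force: 0.0
```

```bash
python3 -m jog '[[-11,-1,25,0,0,0],[-11,0,25,0,0,0],[0,0,20,0,0,0],[0,0,0,0,0,0]]'
python3 - <<'E'
from h import *
a=bot.capture('side');b=bot.capture('top')
c=lambda im,x,y:cv2.resize(im[y-30:y+30,x-35:x+35],None,fx=5.7,fy=5.7,interpolation=cv2.INTER_CUBIC)
cv2.imwrite('pics/h.png',np.hstack([c(a,384,235),c(b,363,182)])[:,:,::-1])
E
```

```text
time: 4.3
tool_pos: [484.2, -394.0, 233.7]
tcp_rot: [-3.137, -0.005, 1.571]
contact_force: [-0.2, 0.3, -0.1]
grip_width: 0.6
finger_force: 0.0
```

View pics/h.png

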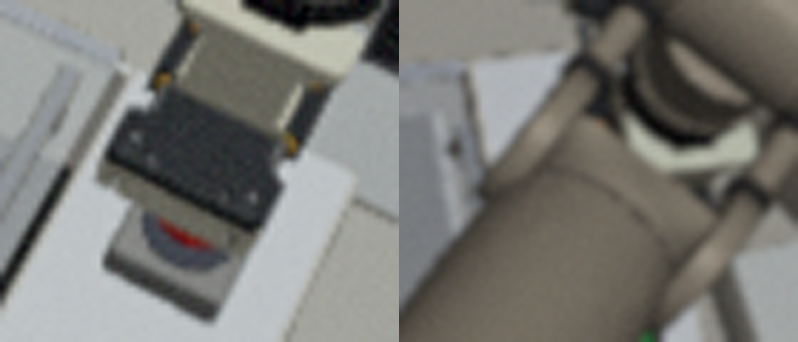

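The side crop shows the gripper right over the cap, with the red rim visible below it at crop (185,235). I'll descend slowly and watch the force.

```bash
for i in 1; do python3 -m jog '[[-4,0,4,0,0,0],[0,0,4,0,0,0],[0,0,4,0,0,0],[0,0,0,0,0,0]]'|grep -E 'tool_pos|contact'; python3 -m jog '[[0,0,3,0,0,0],[0,0,3,0,0,0],[0,0,0,0,0,0]]'|grep -E 'tool_pos|contact'; python3 -m jog '[[0,0,3,0,0,0],[0,0,3,0,0,0],[0,0,0,0,0,0]]'|grep -E 'tool_pos|contact';done
```

```text
tool_pos: [485.0, -399.6, 224.2]
contact_force: [-0.0, -0.1, 0.2]
tool_pos: [485.0, -399.6, 218.1]
contact_force: [0.1, 0.5, -0.2]
tool_pos: [485.0, -399.7, 212.1]
contact_force: [0.3, 0.5, 0.1]
```

```bash
for i in 1; do python3 -m jog '[[0,0,2,0,0,0],[0,0,2,0,0,0],[0,0,0,0,0,0]]'|grep -E 'tool_pos|contact'; python3 -m jog '[[0,0,2,0,0,0],[0,0,2,0,0,0],[0,0,0,0,0,0]]'|grep -E 'tool_pos|contact'; python3 -m jog '[[0,0,2,0,0,0],[0,0,2,0,0,0],[0,0,0,0,0,0]]'|grep -E 'tool_pos|contact';done
```

```text
tool_pos: [485.1, -399.8, 208.4]
contact_force: [0.5, -0.9, 0.5]
tool_pos: [485.2, -399.9, 204.7]
contact_force: [-0.5, 0.0, 2.7]
tool_pos: [485.2, -399.9, 200.8]
contact_force: [-0.1, 0.4, 4.3]
```

```bash
python3 -m jog '[[0,0,2,0,0,0],[0,0,1,0,0,0],[0,0,0,0,0,0]]'|grep -E 'tool_pos|contact'; python3 -m jog '[[0,0,1,0,0,0],[0,0,1,0,0,0],[0,0,0,0,0,0]]'|grep -E 'tool_pos|contact'
```

```text
tool_pos: [485.4, -400.0, 200.0]
contact_force: [-3.0, 1.9, 13.6]
tool_pos: [485.5, -400.2, 199.7]
contact_force: [-4.2, 4.4, 21.6]
```

Bottomed out at z=200, so the cap top at rest is at about 208. I'll lift, turn to yaw 0 (tool x is world X, tool y is world -Y), and go over the bar.

```bash
python3 -m jog '[[0,0,-20,0,0,0],[0,0,-30,0,0,0],[0,0,-30,0,0,0.143],[0,0,0,0,0,0.143],[0,0,0,0,0,0.143],[0,0,0,0,0,0.143],[0,0,0,0,0,0.143],[0,0,0,0,0,0.143],[0,0,0,0,0,0.143],[0,0,0,0,0,0.143],[0,0,0,0,0,0.143],[0,0,0,0,0,0.142]]' 30
python3 -m jog '[[0,0,0,0,0,0.142],[-14,-30,0,0,0,0],[-14,-30,0,0,0,0],[-13,-27,0,0,0,0],[0,0,20,0,0,0],[0,0,20,0,0,0],[0,0,0,0,0,0]]'
python3 - <<'E'
from h import *
a=shot('side','i.png',(315,190,395,250),8)
E
```

```text
time: 8.1
tool_pos: [485.0, -399.7, 274.9]
tcp_rot: [-3.14, 0.001, 0.136]
contact_force: [-0.2, 1.1, 0.4]
grip_width: 27.2
finger_force: 0.0
time: 8.8
tool_pos: [442.9, -311.5, 233.0]
tcp_rot: [-3.138, 0.004, 0.0]
contact_force: [-0.5, 0.1, -0.6]
grip_width: 27.5
finger_force: 0.0
```

View pics/i.png

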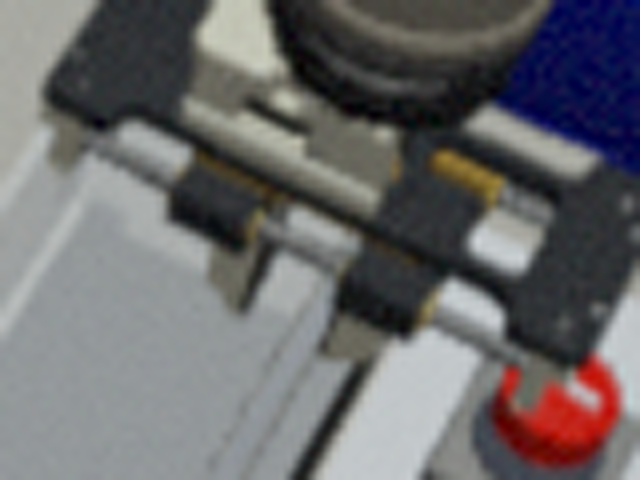

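Run:
```python
from h import *
for p in((361.5,218.5),(337,261)):print(atz('side',p,189))
# top crop d bar: (172,112),(198,260)
for p in((295+172/4,150+112/4),(295+198/4,150+260/4)):print(atz('top',p,189))
```

```text
[ 523.62314274 -316.89484877  189.        ]
[ 358.4020779  -318.97863528  189.        ]
[ 508.77464299 -305.96138622  189.        ]
[ 363.18237649 -308.66640712  189.        ]
```

```bash
python3 -m jog '[[0,1,15,0,0,0],[0,0,15,0,0,0],[0,0,6,0,0,0],[0,0,0,0,0,0]]'|grep -E 'tool_pos|contact'; python3 -m jog '[[0,0,8,0,0,0],[0,0,8,0,0,0],[0,0,8,0,0,0],[0,0,0,0,0,0]]'|grep -E 'tool_pos|contact'; python3 -m jog '[[0,-5,0,0,0,0],[0,-5,0,0,0,0],[0,-5,0,0,0,0],[0,0,0,0,0,0]]'|grep -E 'tool_pos|contact'
```

```text
tool_pos: [444.1, -313.9, 199.5]
contact_force: [-0.0, 0.3, 0.4]
tool_pos: [443.6, -313.3, 174.4]
contact_force: [-0.8, 0.4, 0.6]
tool_pos: [445.3, -300.8, 177.8]
contact_force: [-0.3, -6.9, 3.4]
```

```bash
python3 -m jog '[[0,-13,-7,0,0,0],[0,-13,-7,0,0,0],[0,-16,-7,0,0,0],[0,-16,-7,0,0,0],[0,-17,-5,0,0,0],[0,-18,-4,0,0,0],[0,-15,-1,0,0,0],[0,-16,-1,0,0,0],[0,0,0,0,0,0]]'|grep -E 'tool_pos|contact'; python3 -m jog '[[0,-20,2,0,0,0],[0,-20,2,0,0,0],[0,-17,5,0,0,0],[0,-17,5,0,0,0],[0,-16,8,0,0,0],[0,-16,8,0,0,0],[0,0,0,0,0,0]]'|grep -E 'tool_pos|contact'
```

```text
tool_pos: [443.9, -172.4, 214.5]
contact_force: [0.3, -0.8, -0.3]
tool_pos: [443.0, -67.2, 183.3]
contact_force: [-0.1, 0.2, -0.4]
```

Run:
```python
from h import *
a=shot('side','j.png',(210,150,410,300),4)
```

```text
(no output)
```

View pics/j.png

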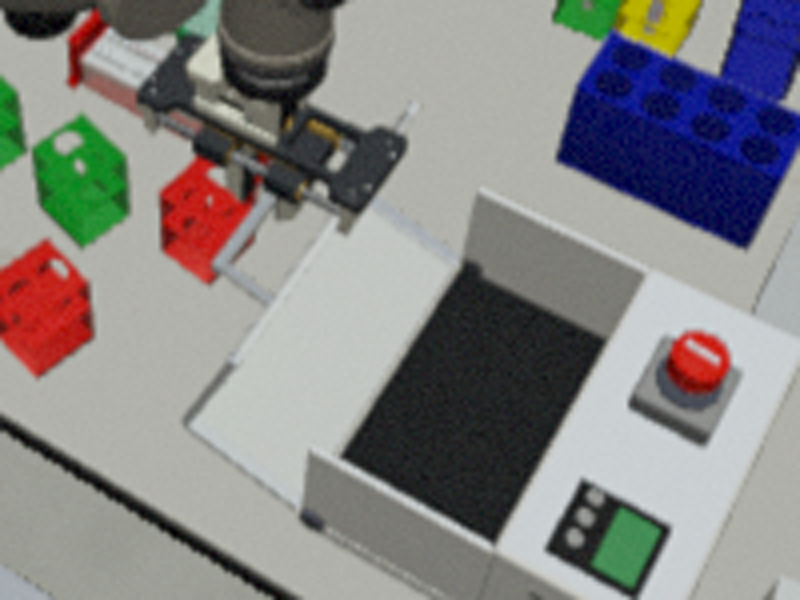

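The picture shows the door most of the way down, with the bar still inside the fingers at crop (260,200). Next is the rest of the swing.

```bash
python3 -m jog '[[0,-14,9,0,0,0],[0,-14,10,0,0,0],[0,-12,11,0,0,0],[0,-12,12,0,0,0],[0,0,0,0,0,0]]'|grep -E 'tool_pos|contact'; python3 -m jog '[[0,-4,0,0,0,0],[0,0,0,0,0,0]]'|grep -E 'tool_pos|contact';python3 -m jog '[[0,-4,0,0,0,0],[0,0,0,0,0,0],[0,0,0,0,0,0]]'|grep -E 'tool_pos|contact'
```

```text
tool_pos: [445.0, -20.0, 142.1]
contact_force: [2.5, -15.2, -9.9]
tool_pos: [445.0, -19.8, 142.1]
contact_force: [1.4, -33.0, -14.4]
tool_pos: [445.0, -19.5, 142.0]
contact_force: [0.0, -51.9, -16.2]
```

```bash
python3 -m jog '[[0,9,0,0,0,0],[0,9,0,0,0,0],[0,0,-30,0,0,0],[0,0,-40,0,0,0],[0,0,-40,0,0,-0.136],[0,0,0,0,0,-0.136],[0,0,0,0,0,-0.136],[0,0,0,0,0,-0.136],[0,0,0,0,0,-0.136],[0,0,0,0,0,-0.136],[0,0,0,0,0,-0.136],[0,0,0,0,0,-0.136]]' 100 |grep -E 'tool_pos|contact'; python3 -m jog '[[0,0,0,0,0,-0.136],[0,0,0,0,0,0]]'
python3 - <<'E'
from fit2 import *
I={n:bot.capture(n) for n in('side','top')};
for n in I:np.save(n+'1.npy',I[n])
im=np.hstack([cv2.resize(I['side'][150:300,150:400],None,fx=1.6,fy=1.6,interpolation=cv2.INTER_CUBIC),cv2.resize(I['top'][150:300,150:400],None,fx=1.6,fy=1.6,interpolation=cv2.INTER_CUBIC)]);cv2.imwrite('pics/k.png',im[:,:,::-1])
for ps,pt,x,y in(((204,180),(199,211),463,251),((230,196),(229,209),459,130)):
  for c in (('side',),('top',)):
    try:
        for r in fit({k:I[k] for k in c},{'side':ps,'top':pt},x,y)[:3]:print(c,r)
    except Exception as e:print(c,e)
E
```

```text
tool_pos: [444.3, -26.9, 253.0]
contact_force: [0.2, 0.2, -0.0]
time: 14.1
tool_pos: [444.3, -26.9, 253.0]
tcp_rot: [3.141, -0.001, 1.225]
contact_force: [0.2, -0.4, -0.3]
grip_width: 91.8
finger_force: 0.0
side 513.75 ((97.26350402832031, 93.66893005371094), (111.13274383544922, 91.9518814086914), 54.46232223510742)
('side',) (np.float64(0.091), [463.9, 250.8], 66.5)
('side',) (np.float64(0.091), [464.3, 251.3], 65.5)
('side',) (np.float64(0.091), [464.4, 250.6], 65.7)
top 265.0625 ((98.82000732421875, 97.75999450683594), (70.85210418701172, 63.781036376953125), 8.13010311126709)
('top',) (np.float64(0.162), [462.0, 250.4], 69.6)
('top',) (np.float64(0.162), [463.3, 251.8], 68.0)
('top',) (np.float64(0.165), [462.0, 250.7], 70.7)
side 535.75 ((98.0, 91.49999237060547), (112.42997741699219, 94.0451889038086), 45.0)
('side',) (np.float64(0.097), [459.7, 129.0], 64.9)
('side',) (np.float64(0.098), [459.5, 129.1], 65.0)
('side',) (np.float64(0.099), [459.7, 129.6], 63.1)
top 253.0625 ((96.13999938964844, 97.4800033569336), (65.74040985107422, 64.57764434814453), 10.30484676361084)
('top',) (np.float64(0.149), [458.6, 130.1], 83.8)
('top',) (np.float64(0.154), [458.6, 130.3], 81.6)
('top',) (np.float64(0.154), [459.5, 130.2], 81.7)
```

View pics/k.png

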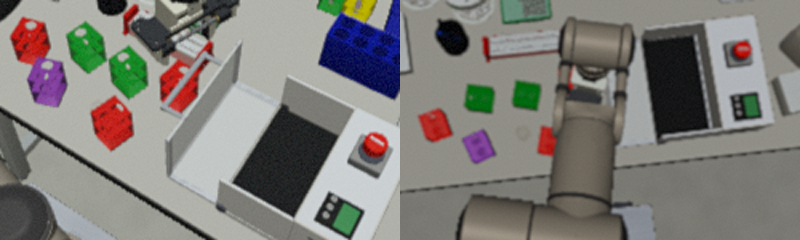

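The picture shows the door lying fully open, the platform clear and both green racks still in place. I'll go over the nearer one at (459,129.5).

```bash
python3 -m jog '[[25,-6,0,0,0,0],[32,-8,0,0,0,0],[32,-9,0,0,0,0],[32,-9,0,0,0,0],[31,-7,0,0,0,0],[0,0,40,0,0,0],[0,0,40,0,0,0],[0,0,30,0,0,0],[0,0,0,0,0,0]]' |grep -E 'tool_pos|contact'
python3 - <<'E'
from h import *
shot('side','l.png',(195,140,275,210),8)
E
```

```text
tool_pos: [456.6, 129.2, 139.4]
contact_force: [-0.2, -0.7, 0.4]
```

View pics/l.png

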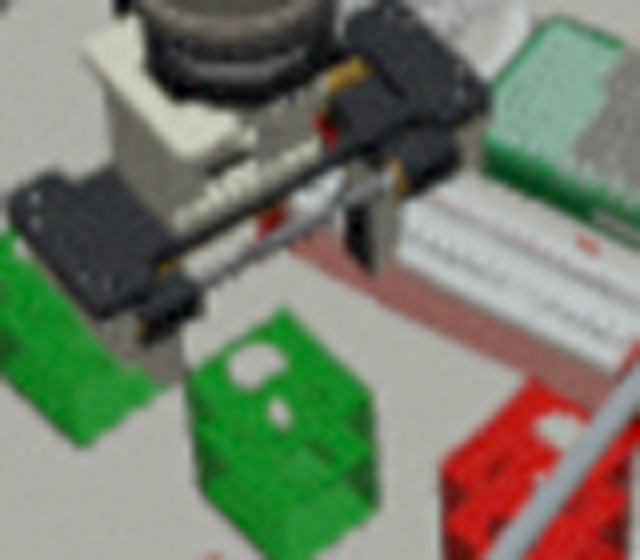

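Run:
```python
from h import *
P=[atz('side',(195+x/8,140+y/8),92) for x,y in((190,378),(285,308),(375,388))]
print(np.round(P,1)); 
for i,j in((0,1),(1,2)):
    d=P[j]-P[i];print(np.hypot(*d[:2]),np.degrees(np.arctan2(d[1],d[0])))
```

```text
[[439.4 158.9  92. ]
 [493.3 147.   92. ]
 [478.8  88.8  92. ]]
55.188779424811386 -12.402704990090639
59.99379282791662 -104.00531101757977
```

```bash
python3 -m jog '[[0,2,0,0,0,-0.12],[0,0,25,0,0,0],[0,0,20,0,0,0],[0,0,20,0,0,0],[0,0,20,0,0,0],[0,0,0,0,0,0]]' |grep -E 'tool_pos|contact|rot'; python3 -m jog '[[0,0,0,0,0,0],[0,0,0,0,0,0],[0,0,0,0,0,0],[0,0,0,0,0,0],[0,0,0,0,0,0],[0,0,0,0,0,0],[0,0,0,0,0,0]]' 40; python3 -m jog '[[0,0,-20,0,0,0],[0,0,-30,0,0,0],[0,0,-30,0,0,0],[0,0,-30,0,0,0],[0,0,-30,0,0,0],[0,0,0,0,0,0]]'
```

```text
tool_pos: [461.2, 128.6, 57.7]
tcp_rot: [-3.141, 0.0, 1.342]
contact_force: [0.4, 0.0, -0.1]
time: 16.45
tool_pos: [461.2, 128.8, 58.2]
tcp_rot: [3.141, -0.0, 1.344]
contact_force: [-1.3, -0.0, 6.3]
grip_width: 58.2
finger_force: 29.7
time: 17.05
tool_pos: [463.2, 129.0, 201.4]
tcp_rot: [3.134, -0.003, 1.344]
contact_force: [0.3, 0.6, -1.2]
grip_width: 57.8
finger_force: 29.7
```

```bash
python3 -m jog '[[0,0,-32,0,0,-0.114],[0,0,-32,0,0,-0.113],[-25,0,0,0,0,0],[-33,0,0,0,0,0],[-33,0,0,0,0,0],[-33,0,0,0,0,0],[-33,0,0,0,0,0],[-33,0,0,0,0,0],[-33,5,0,0,0,0],[-33,10,0,0,0,0],[-33,10,0,0,0,0],[-33,10,0,0,0,0]]'; python3 -m jog '[[-33,10,0,0,0,0],[-20,0,0,0,0,0],[-10,0,0,0,0,0],[0,0,0,0,0,0]]'
python3 - <<'E'
from h import *
a=bot.capture('side');b=bot.capture('top')
c=lambda im,x,y:cv2.resize(im[y-50:y+50,x-60:x+60],None,fx=3.3,fy=3.3,interpolation=cv2.INTER_CUBIC)
cv2.imwrite('pics/m.png',np.hstack([c(a,340,240),c(b,330,200)])[:,:,::-1])
E
```

```text
time: 18.25
tool_pos: [495.9, -194.6, 260.3]
tcp_rot: [-3.14, -0.001, 1.571]
contact_force: [-0.2, -0.3, 0.0]
grip_width: 58.3
finger_force: 29.7
time: 18.65
tool_pos: [505.6, -256.9, 260.4]
tcp_rot: [-3.14, -0.001, 1.569]
contact_force: [-0.4, 0.3, -0.8]
grip_width: 58.4
finger_force: 29.7
```

View pics/m.png

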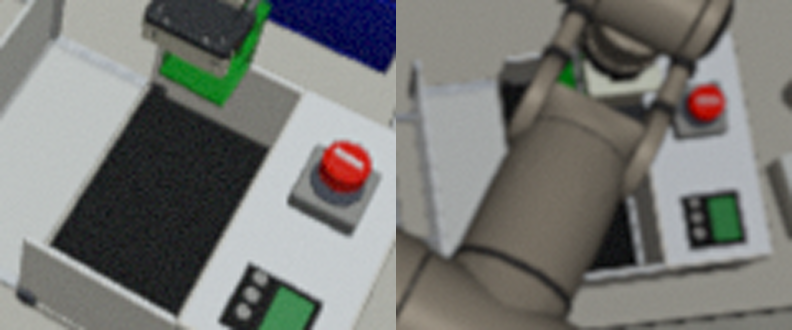

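The picture shows the rack held upright over the far half of the bay at crop (205,80), clear of the walls. I'll lower it.

```bash
python3 -m jog '[[-3,0,30,0,0,0],[0,0,30,0,0,0],[0,0,30,0,0,0],[0,0,30,0,0,0],[0,0,30,0,0,0],[0,0,14,0,0,0],[0,0,0,0,0,0]]'|grep -E 'tool_pos|contact'; python3 -m jog '[[0,0,4,0,0,0],[0,0,4,0,0,0],[0,0,0,0,0,0]]'|grep -E 'tool_pos|contact';python3 -m jog '[[0,0,2,0,0,0],[0,0,2,0,0,0],[0,0,0,0,0,0]]'|grep -E 'tool_pos|contact'
```

```text
tool_pos: [505.0, -257.1, 95.7]
contact_force: [-0.3, 1.5, -1.0]
tool_pos: [506.3, -259.2, 90.2]
contact_force: [-0.2, 0.0, -0.4]
tool_pos: [506.0, -259.3, 85.6]
contact_force: [-1.4, 0.5, -1.7]
```

```bash
python3 -m jog '[[0,0,1,0,0,0],[0,0,1,0,0,0],[0,0,0,0,0,0]]'|grep -E 'tool_pos|contact'; python3 -m jog '[[0,0,1,0,0,0],[0,0,0.5,0,0,0],[0,0,0,0,0,0]]'|grep -E 'tool_pos|contact'
```

```text
tool_pos: [506.0, -259.2, 83.6]
contact_force: [0.5, 0.7, -1.2]
tool_pos: [506.2, -259.4, 83.2]
contact_force: [-2.6, 0.7, 7.2]
```

```bash
python3 -m jog '[[0,0,0,0,0,0],[0,0,0,0,0,0],[0,0,0,0,0,0],[0,0,0,0,0,0]]' 80 ; python3 -m jog '[[0,0,-15,0,0,0],[0,0,-30,0,0,0],[0,0,-40,0,0,0],[0,0,-40,0,0,0],[0,0,-40,0,0,0],[30,-5,-10,0,0,0],[33,-5,0,0,0,0],[33,-5,0,0,0,0],[33,-5,0,0,0,0],[33,-5,0,0,0,0],[33,-5,0,0,0,0],[33,-5,0,0,0,0]]' 80|grep -E 'tool_pos|contact'
python3 - <<'E'
from fit2 import *
I={n:bot.capture(n) for n in('side','top')}
for n in I: np.save(n+'2.npy',I[n])
for r in fit({'side':I['side']},{'side':(204,180)},463,251)[:2]:print(r)
hsv=cv2.cvtColor(I['side'],cv2.COLOR_RGB2HSV)
m=((hsv[:,:,0]>50)&(hsv[:,:,0]<75)&(hsv[:,:,1]>170)&(hsv[:,:,2]>60)).astype(np.uint8)
k,l,st,ce=cv2.connectedComponentsWithStats(m)
for i in range(1,k):
    if st[i,4]>60:print(st[i],ce[i].round(1))
print(proj('side',[506,-259,75]))
E
```

```text
time: 21.05
tool_pos: [506.1, -259.3, 82.0]
tcp_rot: [-3.142, -0.0, 1.571]
contact_force: [-0.2, -0.3, 0.5]
grip_width: 73.2
finger_force: 0.0
tool_pos: [470.7, -30.0, 257.2]
contact_force: [0.1, 0.2, 0.3]
side 512.8125 ((97.3337173461914, 93.7644271850586), (111.20375061035156, 91.93292999267578), 54.782405853271484)
(np.float64(0.092), [463.7, 249.9], 65.6)
(np.float64(0.093), [464.4, 250.6], 65.7)
[349 131  21  28 224] [358.4 146.8]
[193 165  22  30 388] [204.2 180.4]
[322 217  28  35 636] [335.6 233.7]
[335.50821645 233.21879917]
```

```bash
python3 -m jog '[[30,0,0,0,0,0],[36,-1,0,0,0,0],[36,-1,0,0,0,0],[36,-1,0,0,0,0],[36,-1,0,0,0,0],[36,-1,0,0,0,0],[36,-1,0,0,0,0],[34,-1,0,0,0,0],[0,0,20,0,0,0.114],[0,0,30,0,0,0.113],[0,0,30,0,0,0],[0,0,0,0,0,0]]' 100
python3 - <<'E'
from h import *
o=bot.get_obs()
a=shot('side','n.png',(165,125,245,195),8)
T=o['tool_pos'];print(T,proj('side',[463.5,250.5,92]))
E
```

```text
time: 23.55
tool_pos: [462.2, 247.5, 173.5]
tcp_rot: [-3.135, 0.004, 1.344]
contact_force: [-0.9, 0.8, 0.1]
grip_width: 92.0
finger_force: 0.0
[462.16779065 247.47381375 173.53498499] [202.17580237 171.5380523 ]
```

View pics/n.png

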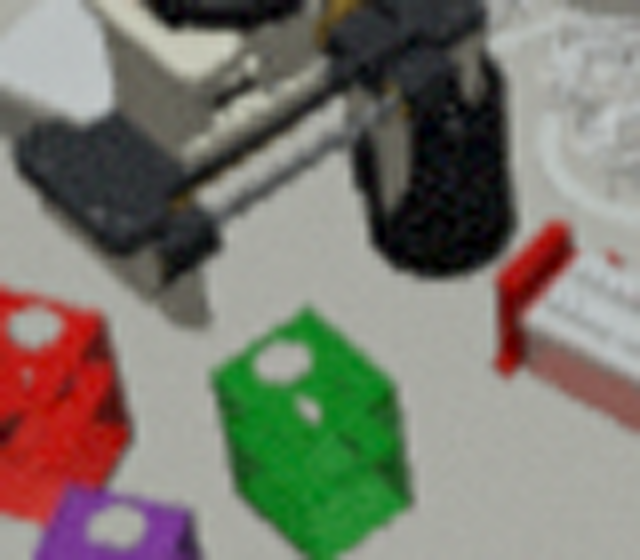

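The last crop shows the green rack with its top corners at (213,378), (308,305) and (393,385). The black pen cup is behind the far finger at (440,170). I'll work out the yaw and the cup clearance.

Run:
```python
from h import *
P=[atz('side',(165+x/8,125+y/8),92) for x,y in((213,378),(308,305),(393,385))]
print(np.round(P,1))
for i,j in((0,1),(1,2)):
    d=P[j]-P[i];print(np.hypot(*d[:2]),np.degrees(np.arctan2(d[1],d[0])))
print('pens',atz('top',(185,172),76),atz('side',(165+440/8,125+255/8),0))
```

```text
[[440.3 280.   92. ]
 [497.3 270.9  92. ]
 [481.  210.4  92. ]]
57.67692698738655 -9.040670191921503
62.69617480587408 -105.02718806277541
pens [629.3228165 294.2083593  76.       ] [615.69569377 293.43541      0.        ]
```

```bash
python3 -m jog '[[0,0,30,0,0,-0.02],[0,0,30,0,0,0],[0,0,30,0,0,0],[0,0,26,0,0,0],[0,0,0,0,0,0]]' |grep -E 'tool_pos|contact|rot'; python3 -m jog '[[0,0,0,0,0,0],[0,0,0,0,0,0],[0,0,0,0,0,0],[0,0,0,0,0,0],[0,0,0,0,0,0],[0,0,0,0,0,0],[0,0,0,0,0,0]]' 40; python3 -m jog '[[0,0,-20,0,0,0],[0,0,-30,0,0,0],[0,0,-35,0,0,0],[0,0,-35,0,0,0],[0,0,-35,0,0,0],[0,0,-35,0,0,0],[0,0,-15,0,0,0],[0,0,0,0,0,0]]'
```

```text
tool_pos: [463.6, 248.1, 60.0]
tcp_rot: [-3.139, 0.002, 1.364]
contact_force: [0.1, -0.1, -1.1]
time: 24.8
tool_pos: [464.4, 248.8, 62.0]
tcp_rot: [3.141, -0.001, 1.364]
contact_force: [-1.9, -1.0, 6.0]
grip_width: 58.0
finger_force: 29.9
time: 25.6
tool_pos: [465.0, 249.1, 268.4]
tcp_rot: [3.138, -0.003, 1.364]
contact_force: [-0.1, 0.6, -1.9]
grip_width: 58.0
finger_force: 29.9
```

```bash
python3 -m jog '[[0,0,0,0,0,-0.104],[0,0,0,0,0,-0.103],[-20,0,0,0,0,0],[-35,0,0,0,0,0],[-35,0,0,0,0,0],[-35,0,0,0,0,0],[-35,0,0,0,0,0],[-35,0,0,0,0,0],[-35,0,0,0,0,0],[-35,0,0,0,0,0],[-35,0,0,0,0,0],[-35,-5,0,0,0,0]]' |grep -E 'tool_pos|contact|rot'; python3 -m jog '[[-35,-15,0,0,0,0],[-35,-15,0,0,0,0],[-35,-15,0,0,0,0],[-35,-15,0,0,0,0],[-25,-15,0,0,0,0],[-10,-5,0,0,0,0],[0,0,0,0,0,0]]'
```

```text
tool_pos: [458.4, -87.5, 264.4]
tcp_rot: [-3.139, -0.001, 1.571]
contact_force: [0.8, 0.1, -1.1]
time: 27.5
tool_pos: [378.3, -261.8, 264.9]
tcp_rot: [-3.14, -0.002, 1.568]
contact_force: [1.7, 0.9, -1.2]
grip_width: 57.9
finger_force: 29.9
```

```bash
python3 -m jog '[[0,0,30,0,0,0],[0,0,30,0,0,0],[0,0,30,0,0,0],[0,0,30,0,0,0],[0,0,30,0,0,0],[0,0,15,0,0,0],[0,0,0,0,0,0]]'|grep -E 'tool_pos|contact'; python3 -m jog '[[0,0,4,0,0,0],[0,0,3,0,0,0],[0,0,0,0,0,0]]'|grep -E 'tool_pos|contact';python3 -m jog '[[0,0,2,0,0,0],[0,0,2,0,0,0],[0,0,0,0,0,0]]'|grep -E 'tool_pos|contact'
```

```text
tool_pos: [378.5, -258.7, 98.9]
contact_force: [-0.4, 0.2, -1.1]
tool_pos: [379.5, -261.2, 94.6]
contact_force: [-0.3, 0.5, -1.4]
tool_pos: [379.0, -261.3, 90.1]
contact_force: [0.9, -0.2, -2.0]
```

```bash
python3 -m jog '[[0,0,1,0,0,0],[0,0,1,0,0,0],[0,0,0,0,0,0]]'|grep -E 'tool_pos|contact'; python3 -m jog '[[0,0,1,0,0,0],[0,0,0.5,0,0,0],[0,0,0,0,0,0]]'|grep -E 'tool_pos|contact'
```

```text
tool_pos: [379.0, -261.3, 88.1]
contact_force: [1.2, 0.0, -1.9]
tool_pos: [379.2, -261.4, 87.0]
contact_force: [-0.7, 0.5, 2.7]
```

```bash
python3 -m jog '[[0,0,0,0,0,0],[0,0,0,0,0,0],[0,0,0,0,0,0],[0,0,-15,0,0,0],[0,0,-35,0,0,0],[0,0,-40,0,0,0],[0,0,-40,0,0,0],[0,0,-40,0,0,0],[20,6,-10,0,0,0],[35,9,0,0,0,0],[35,9,0,0,0,0],[35,9,0,0,0,0]]' 80|grep -E 'tool_pos|contact'; python3 -m jog '[[35,9,0,0,0,0],[35,9,0,0,0,0],[30,9,0,0,0,0],[8,4,0,0,0,0],[0,0,0,0,0,0.143],[0,0,0,0,0,0.143],[0,0,0,0,0,0.143],[0,0,0,0,0,0.143],[0,0,0,0,0,0.143],[0,0,0,0,0,0.143],[0,0,0,0,0,0.143],[0,0,0,0,0,0.143]]' 30|grep -E 'tool_pos|contact'; python3 -m jog '[[0,0,0,0,0,0.143],[0,0,0,0,0,0.143],[0,0,0,0,0,0.141],[0,0,0,0,0,0]]'
python3 - <<'E'
from h import *
for n in('side','top'):
    im=bot.capture(n);np.save(n+'3.npy',im)
    hsv=cv2.cvtColor(im,cv2.COLOR_RGB2HSV)
    m=((hsv[:,:,0]>50)&(hsv[:,:,0]<75)&(hsv[:,:,1]>170)&(hsv[:,:,2]>60)).astype(np.uint8)
    k,l,st,ce=cv2.connectedComponentsWithStats(m)
    for i in range(1,k):
        if st[i,4]>60:print(n,st[i],ce[i].round(1))
    for X in([506,-259,75],[379,-261,75]):print(proj(n,X).round(1))
E
```

```text
tool_pos: [412.2, -135.1, 266.8]
contact_force: [-0.2, -0.1, -1.3]
tool_pos: [443.0, -29.0, 266.6]
contact_force: [-0.4, 0.1, 0.0]
time: 32.2
tool_pos: [443.0, -29.0, 266.6]
tcp_rot: [3.141, 0.0, -0.002]
contact_force: [0.5, 0.4, -0.3]
grip_width: 27.5
finger_force: 0.0
side [349 131  22  28 230] [358.5 146.7]
side [322 217  28  35 636] [335.6 233.6]
side [304 245  29  34 617] [318.1 261.5]
[335.5 233.2]
[317.3 263.5]
top [276  88  11  20 105] [279.5  99.5]
top [312 177  20  19 331] [321.3 186.4]
top [316 208  21  18 324] [325.9 216.7]
[321.3 186.6]
[326.3 216.9]
```

Both racks stand where I set them down: the side blobs have matching sizes and the predicted centres agree. Next, cage the bar and push the door shut.

```bash
python3 -m jog '[[0,0,30,0,0,0],[0,0,30,0,0,0],[0,0,20,0,0,0],[0,0,0,0,0,0]]'|grep -E 'tool_pos|contact'; python3 -m jog '[[0,0,10,0,0,0],[0,0,10,0,0,0],[0,0,10,0,0,0],[0,0,10,0,0,0],[0,0,4,0,0,0],[0,0,0,0,0,0]]'|grep -E 'tool_pos|contact';python3 -m jog '[[0,4,-2,0,0,0],[0,4,-4,0,0,0],[0,4,-4,0,0,0],[0,4,-4,0,0,0],[0,0,0,0,0,0]]'|grep -E 'tool_pos|contact'
```

```text
tool_pos: [441.4, -28.1, 184.5]
contact_force: [-0.4, 0.6, -0.5]
tool_pos: [442.8, -28.2, 142.1]
contact_force: [-0.4, -1.2, -0.4]
tool_pos: [443.4, -44.0, 157.9]
contact_force: [-0.8, 5.5, 2.4]
```

```bash
python3 -m jog '[[0,14,-8,0,0,0],[0,14,-11,0,0,0],[0,15,-10,0,0,0],[0,16,-8,0,0,0],[0,16,-8,0,0,0],[0,16,-5,0,0,0],[0,17,-5,0,0,0],[0,0,0,0,0,0]]'|grep -E 'tool_pos|contact'; python3 -m jog '[[0,20,-2,0,0,0],[0,20,-2,0,0,0],[0,16,1,0,0,0],[0,15,1,0,0,0],[0,17,4,0,0,0],[0,18,5,0,0,0],[0,0,0,0,0,0]]'|grep -E 'tool_pos|contact';python3 -m jog '[[0,16,7,0,0,0],[0,16,7,0,0,0],[0,10,7,0,0,0],[0,10,6,0,0,0],[0,0,0,0,0,0]]'|grep -E 'tool_pos|contact'
```

```text
tool_pos: [443.5, -154.1, 212.9]
contact_force: [-0.7, -0.2, -0.3]
tool_pos: [442.6, -260.6, 203.5]
contact_force: [-0.1, -0.1, 0.3]
tool_pos: [442.5, -311.5, 176.4]
contact_force: [0.4, 0.4, 0.1]
```

```bash
python3 -m jog '[[0,5,3,0,0,0],[0,5,0,0,0,0],[0,0,0,0,0,0]]'|grep -E 'tool_pos|contact'; python3 -m jog '[[0,3,0,0,0,0],[0,0,0,0,0,0]]'|grep -E 'tool_pos|contact';python3 -m jog '[[0,3,0,0,0,0],[0,0,0,0,0,0]]'|grep -E 'tool_pos|contact'
```

```text
tool_pos: [442.8, -320.1, 174.3]
contact_force: [-1.3, 3.0, -2.1]
tool_pos: [443.0, -323.0, 174.6]
contact_force: [-0.5, 4.1, -2.5]
tool_pos: [442.9, -323.2, 174.4]
contact_force: [0.8, 13.8, 0.3]
```

```bash
python3 -m jog '[[0,3,0,0,0,0],[0,0,0,0,0,0],[0,0,0,0,0,0]]'|grep -E 'tool_pos|contact'; python3 -m jog '[[0,-9,0,0,0,0],[0,-7,0,0,0,0],[0,0,0,0,0,0]]'|grep -E 'tool_pos|contact'
python3 - <<'E'
from h import *
for t in('door','stop_cap'):
    im=bot.capture('side');print(t,[(np.round(d['pixel']).tolist(),round(d['p'],2),int(d['mask'].sum())) for d in bot.outline_of(t,'side')])
E
```

```text
tool_pos: [442.9, -323.4, 174.3]
contact_force: [1.2, 24.7, 3.5]
tool_pos: [443.4, -313.5, 175.4]
contact_force: [0.2, -0.2, 0.4]
door [([320.0, 250.0], 0.79, 2739)]
stop_cap [([391.0, 240.0], 0.47, 56)]
```

The stop is rigid, so the door is shut. I'll lift out and go to the cap.

```bash
python3 -m jog '[[0,0,-20,0,0,0],[0,0,-30,0,0,0],[0,0,-30,0,0,0],[14,29,-20,0,0,0],[14,29,0,0,0,0],[14,29,0,0,0,0],[0,0,0,0,0,0]]' 75; python3 -m jog '[[0,0,20,0,0,0],[0,0,20,0,0,0],[0,0,15,0,0,0],[0,0,0,0,0,0]]'|grep -E 'tool_pos|contact|width'
```

```text
time: 38.0
tool_pos: [485.4, -403.7, 273.2]
tcp_rot: [3.141, 0.0, -0.003]
contact_force: [-0.7, 0.7, -0.1]
grip_width: 68.5
finger_force: 0.0
tool_pos: [483.9, -399.2, 217.3]
contact_force: [1.1, 0.1, -0.6]
grip_width: 69.1
```

```bash
python3 -m jog '[[0,0,8,0,0,0],[0,0,8,0,0,0],[0,0,0,0,0,0]]'|grep -E 'tool_pos|contact|width'; python3 -m jog '[[0,0,8,0,0,0],[0,0,8,0,0,0],[0,0,8,0,0,0],[0,0,0,0,0,0]]'|grep -E 'tool_pos|contact|width'; python3 -m jog '[[0,0,0,0,0,0],[0,0,0,0,0,0],[0,0,0,0,0,0],[0,0,0,0,0,0],[0,0,0,0,0,0],[0,0,0,0,0,0]]' 30
```

```text
tool_pos: [484.7, -399.9, 202.9]
contact_force: [-0.1, 0.0, 0.8]
grip_width: 69.3
tool_pos: [484.5, -399.7, 178.0]
contact_force: [-0.3, -0.4, -0.6]
grip_width: 69.1
time: 39.7
tool_pos: [485.1, -401.3, 180.2]
tcp_rot: [3.14, -0.001, -0.0]
contact_force: [-0.4, -4.8, -0.1]
grip_width: 41.3
finger_force: 30.0
```

Gripped at 41 mm, which matches the cap. Now turn it clockwise.

```bash
python3 -m jog '[[0,0,0,0,0,0.12],[0,0,0,0,0,0.12],[0,0,0,0,0,0.12],[0,0,0,0,0,0.12],[0,0,0,0,0,0.12],[0,0,0,0,0,0.12],[0,0,0,0,0,0.12],[0,0,0,0,0,0.12],[0,0,0,0,0,0]]'|grep -E 'tool_pos|contact|rot|width'; python3 -c "
from plant import bot;print(bot.get_obs()['moment'])"; python3 -m jog '[[0,0,0,0,0,0.1],[0,0,0,0,0,0.1],[0,0,0,0,0,0.05],[0,0,0,0,0,0]]'|grep -E 'tool_pos|contact|rot|width';  python3 -c "
from plant import bot;print(bot.get_obs()['moment'])"
```

```text
tool_pos: [485.7, -400.4, 180.0]
tcp_rot: [-3.141, -0.001, -0.961]
contact_force: [2.2, -1.5, 1.1]
grip_width: 41.4
[-0.2935866  -0.39335582 -0.03545515]
tool_pos: [485.9, -400.3, 180.1]
tcp_rot: [-3.14, -0.001, -1.207]
contact_force: [4.6, -2.5, 0.5]
grip_width: 41.6
[-0.20853334 -0.77715313  0.50234437]
```

```bash
python3 -m jog '[[0,0,0,0,0,0.05],[0,0,0,0,0,0.05],[0,0,0,0,0,0]]'|grep -E 'contact|rot|width';  python3 -c "
from plant import bot;print(bot.get_obs()['moment'])"; python3 -m jog '[[0,0,0,0,0,0.05],[0,0,0,0,0,0.05],[0,0,0,0,0,0]]'|grep -E 'contact|rot|width';  python3 -c "
from plant import bot;print(bot.get_obs()['moment'])"
```

```text
tcp_rot: [-3.141, 0.002, -1.306]
contact_force: [3.8, 3.9, 1.0]
grip_width: 41.5
[ 0.75335797 -0.52439234  0.8501922 ]
tcp_rot: [-3.141, 0.002, -1.406]
contact_force: [4.5, 3.5, 0.5]
grip_width: 41.3
[ 0.6898915  -0.58570874  0.7555588 ]
```

At the stop: the torque has levelled off and the fingers slip. I'll release, rise clear and check.

```bash
python3 -m jog '[[0,0,0,0,0,0],[0,0,0,0,0,0],[0,0,0,0,0,0],[0,0,0,0,0,0],[0,0,-15,0,0,0],[0,0,-30,0,0,0],[0,0,-40,0,0,0],[0,0,-30,0,0,0],[0,0,0,0,0,0],[0,0,0,0,0,0]]' 75
python3 - <<'E'
from h import *
im=bot.capture('side')
hsv=cv2.cvtColor(im,cv2.COLOR_RGB2HSV)
m=((hsv[:,:,0]>45)&(hsv[:,:,0]<80)&(hsv[:,:,1]>60)&(hsv[:,:,2]>40)).astype(np.uint8)
k,l,st,ce=cv2.connectedComponentsWithStats(m)
for i in range(1,k):
    if st[i,4]>60:print(st[i],ce[i].round(1))
print([(np.round(d['pixel']).tolist(),round(d['p'],2),int(d['mask'].sum())) for d in bot.outline_of('door','side')])
print('bar dark profile',im[240,335:365].mean(1).round().astype(int).tolist(),np.load('side0.npy')[240,335:365].mean(1).round().astype(int).tolist())
E
```

```text
time: 42.6
tool_pos: [484.9, -400.4, 294.9]
tcp_rot: [-3.141, -0.001, -1.41]
contact_force: [-0.2, 0.6, -0.7]
grip_width: 68.9
finger_force: 0.0
[322 217  29  34 607] [335.9 233.4]
[305 246  28  30 521] [318.3 260.6]
[357 276  19  22 240] [366.  286.5]
[([328.0, 238.0], 0.63, 4023)]
bar dark profile [126, 127, 128, 126, 128, 127, 124, 127, 129, 125, 119, 141, 150, 146, 144, 131, 138, 149, 152, 151, 145, 82, 33, 63, 136, 186, 197, 196, 196, 196] [139, 140, 140, 143, 141, 139, 141, 140, 137, 135, 127, 133, 140, 137, 137, 123, 129, 138, 141, 139, 133, 80, 30, 58, 128, 177, 185, 186, 185, 185]
```

```bash
python3 -c "
from plant import bot;print(bot.close_job())"
```

```text
the job is handed in; nothing more can be done
None
```

The job is handed in after 42.6 s; the hand-in returned no verdict. By my own checks the stop was pressed first, both empty green racks stand in the bay (no yellow one was present), the door is shut, the cap was then turned to its stop, and I did not touch the pen cup or the white box.

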